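Load the sample reader and hold the test probe on its contact spot

TASK

Sort the two vials: stand the black-capped one in the round well of the sample reader and the white-capped one upright in the blue tray. Then lift the orange test probe out of its stand and hold its sprung brass tip on the yellow-and-red spot of the reader's sloping panel, with the probe square to the panel and pressed lightly, so that the tip is about half-way in and never driven hard against its stop. Finish while still holding the probe there, and leave the timer and the brass weight where they are.

Things in the scene. Friction and masses are not known exactly. Their poses are not given: they have to be found in the camera images.
- vial_black_center (a point): Centre (half-way up) of the loose amber glass vial with the BLACK cap: 27 mm diameter, 58 mm tall, about 30 g, standing upright on the worktop; z is its axis, pointing up. It and the white-capped vial may have changed places. (Another vial, far back on the worktop behind the reader, is part of the room: not meant.)
- vial_white_center (a point): Centre (half-way up) of the loose amber glass vial with the WHITE cap, otherwise alike: 27 mm diameter, 58 mm tall, about 30 g, standing upright on the worktop; z is its axis, pointing up.
- reader: Sample reader, fixed: a white box 150 mm deep (x) and 120 mm wide (y). Origin: centre of its underside. Its x axis points from its front (which faces the robot more or less) to its back. Rear half: flat aluminium deck 60 mm high with the well. Front half: grey panel sloping 18 degrees, from 36 mm high at the front edge to 60 mm at the deck.
- well (a point): Centre of the mouth of the round well in the reader's deck, 60 mm above the worktop: 36 mm diameter (2 mm chamfer), flat floor 22 mm below the mouth, so that a vial in it stands out 36 mm above the deck.
- spot: The marked spot: a yellow disc 24 mm across with a red centre 10 mm across, level with the face of the reader's sloping panel, in the panel's middle (37.5 mm in front of the reader's origin, 48 mm above its underside). Origin: centre of the disc on the face. z points straight out of the panel (up and, 18 degrees off vertical, to the reader's front), y is level, x points up the slope.
- tray: Shallow blue tray, fixed: 100 x 100 mm outside, walls 4 mm thick and 20 mm high above the worktop, a floor about 4 mm thick, open at the top, no dividers. Origin: centre of its underside.
- probe_stand: Black stand of the probe, fixed: block 46 x 46 mm, 70 mm high, with a square hole of 24 mm from above (64 mm deep), on a foot 70 x 70 x 4 mm. Origin: centre of its underside.
- probe: Loose test probe, about 0.12 kg, hanging upright in the stand by its black collar (34 x 34 x 6 mm). Origin: centre of the collar's underside. z points along the probe from tip to handle, x and y square to the handle's flats. Orange handle, 22 x 22 mm, 6 to 85 mm above the origin; below it a nose 16 mm wide down to 30 mm, a stem 10 mm wide to 43 mm, the brass tip to 55 mm.
- probe_grip (a point): Centre of the probe's handle, 46 mm above the probe's origin, 101 mm from the end of the unpressed tip, on the probe's axis; axes as the probe's. The place to grip it.
- probe_tip (a point): End of the probe's round brass tip (7 mm diameter) on the probe's axis, 55 mm below the probe's origin when not pressed; it moves with the tip.
- probe_plunger (a joint): How far the sprung tip is pushed into the probe, in m: 0 = fully out, 0.010 = against its stop. The spring gives 1 N at the start and 0.4 N more for each mm (3 N half-way, 5 N at the stop).
- kitchen_timer: Loose white timer lying flat, 69 x 69 x 17 mm, to be left alone. Origin: centre of its underside. Behind it stands a tall water bath, part of the room: front at x = 0.61 (knobs out to 0.58) in the world, from y = -0.14 to 0.38, 0.43 m high; keep the gripper clear of it.
- brass_weight_center (a point): Centre of the loose brass-coloured test weight, 38 mm diameter, 48 mm tall, to be left alone.
Mind the look-alikes: they are no part of the job. Leave any grey or turquoise look-alike of the probe alone.

How it is judged:
By the outcome, as a careful person would: the job done as asked, in the order asked, and still so for the second after the job is handed in, while the arm keeps its last pose, push and grip.
It also fails if it takes over 67 s, if anything falls off the work surface, if the arm or the gripper's body presses on something with over 40 N, if the wrist force passes 120 N, or if a joint passes its speed limit or range.

ROBOT

A 6-joint arm with a two-finger parallel gripper is mounted at the origin on a cart in front of the work surface, level with it; the furniture and walls round the work are solid. World frame = base frame: x ahead of the robot, y to its left, z up, the work surface at z = 0. Lengths are in m, angles in rad, forces in N, time in s.
With the tool pointing down it reaches from about 0.25 to 0.775 m from the base axis. Payload 4 kg.
Tool frame: the origin (TCP) lies at the very end of the fingers, on their centre line; the grasp point (between the pads) lies 19 mm behind it; z points along the fingers, y is the line along which they close (so a half turn about z gives the same grasp; the last joint's range is limited). The gripper opens to 94 mm and grips with 3 to 60 N. Pads are 16 mm wide; open, the fingers measure 119 mm over their backs; the gripper's body (75 mm by 177 mm) begins 78 mm behind the grasp point.
Start: joints at [-1.328, 0.087, 1.371, -0, 1.684, -0.103], TCP at [0.186, -0.517, 0.206] pointing down, gripper open.
Joint ranges: [-3.1, 3.1], [-0.76, 2.03], [0.27, 2.55], [-1.08, 4.22], [0.17, 2.65], [-2.57, 2.57]. Speed limits (rad/s): [2.79, 2.79, 3.14, 3.14, 3.14, 3.14].

INTERFACE

Orientations are given as a rotation vector (axis times angle).
In Python, from bench import sense, eyes, finish_job gives the robot as it stands. The module is installed in compiled form; this text tells all that it offers.
- The arm moves only by the tool apply_moves, never from a script. Its argument "increments" is one flat list of numbers, 4 for each row, row after row: the shift along the tool's x, y, z in mm, then the turn about the tool's z in rad. A call has 1 to 20 rows; each row is the pose to reach, as a shift and turn from the pose commanded when the call began, along the tool's axes at that moment; what a row does not reach only later rows make up. A row lasts 1/8 s, in which the tool goes at most 62.5 mm and 10.7 degrees, less where a joint would pass 70% of its speed; a pose out of reach is approached as far as the arm can. A call with a gripper value outside its range is refused whole. "fingers" is the finger opening in mm, from 0 to 94, set as the call begins (left out, the last holds). The fingers move at their own pace and stop on an object; "squeeze" is the grip in N (left out, the last holds). Time passes only in rows, so rows that repeat a pose let the fingers close. It gives the time, the measured TCP pose, the force, the opening and the grip force at its end, in the units of the state.
- sense(): the state, without advancing time (a new reading comes with each control period).
- eyes.grab_frame(name): name is "side" or "top"; returns a dict with "frame" (420x560x3 uint8, blue, green, red), "z_map" (420x560 float32, m along the optical axis (not along the pixel's ray), 0 where there is no reading), "vfov" (degrees; the focal length in pixels is half the picture's height over the tangent of half this angle, whatever the lens; pixels are square), "cx", "cy" (the principal point, pixels), "rvec" (rotation vector, rad) and "tvec" (3), from world to camera coordinates, as OpenCV has them. Camera axes: x right, y down, z forward; pixel columns grow to the right and rows downward; lengths in m; the calibration is good to about 2 mm. A picture is of the moment at which its call begins.
- finish_job(): hands the job in; it is judged then, once.
Trained networks look in a picture, given as the dict that the camera call returned (one of the last four; its "shot" number tells which), for a name from the list of things; names that differ only in an ending like _2 or _b are one class to them, and where a whole thing is asked for, a point or a joint stands for the part that bears it (a point fixed in the world has none). Each returns a list of dicts, best first, with "score" (0 to 1); they miss things now and then, are a little off and sometimes report something else, mostly with a low value. They report only what shows in the picture. A call takes as long as a camera call. They do not tell look-alikes from the thing itself.
- eyes.spot_in(name, picture): "point" ([x, y, z] in m, in world coordinates, good to about 4 mm: the middle of the surface that is visible of it).
- eyes.trace(name, picture): "mask" (420x560 bool, what is visible of it).
The state is a dict: "t": time; "joints": joint angles; "dq": joint speeds; "joint_torque": joint torques, N m; "eef_pos": TCP position; "tool_rot": TCP orientation; "contact_force": force on the tool from outside, world axes, zero at the start; "torque": the same for the moment, N m; "gripper_width": finger opening in m; "finger_force": force on a finger pad.
Only numpy, scipy, OpenCV 4.12 (cv2) and the standard library are available. Lean on these libraries where they do the work, as an engineer would, in place of code of your own. Each camera call takes 0.05 s, during which the arm holds its last target. There are 200 camera calls.

## Working session

There is one attempt and no reset: what is moved stays moved. The work goes in short steps, Python scripts to look and compute and a tool call to move; the robot and the scene stay as the last step left them, time stands still between calls to the robot, and variables do not carry over. Pictures are saved under pics/ and viewed, at most 10 in all, crops included, and the job is handed in when it is done.

Besides the shell and the picture viewer there is one more tool, called after "Emit:" by a JSON object that holds its "op" and its "data", one argument or row to a line. apply_moves: Moves the arm, as the interface text tells. Its arguments: {"type":"object","properties":{"increments":{"type":"array","items":{"type":"number"}},"fingers":{"type":"number"},"squeeze":{"type":"number"}},"required":["increments"]}

```bash
mkdir -p pics && cat > h.py <<'E'
import numpy as np, cv2
from scipy.spatial.transform import Rotation as R
from bench import sense, eyes, finish_job
def cam(p):
    f=p["frame"].shape[0]/2/np.tan(np.radians(p["vfov"])/2)
    return f,R.from_rotvec(np.ravel(p["rvec"])).as_matrix(),np.ravel(p["tvec"])
def proj(p,X):
    f,Rm,t=cam(p); c=Rm@np.asarray(X)+t
    return np.array([p["cx"]+f*c[0]/c[2],p["cy"]+f*c[1]/c[2]])
def cloud(p):
    f,Rm,t=cam(p); z=p["z_map"]; v,u=np.mgrid[:z.shape[0],:z.shape[1]]
    c=np.stack([(u-p["cx"])/f*z,(v-p["cy"])/f*z,z],-1)
    W=(c-t)@Rm; W[z<=0]=np.nan
    return W
E
python3 - <<'E'
from h import *
s=sense(); print({k:np.round(v,3) for k,v in s.items()})
for n in ("top","side"):
    p=eyes.grab_frame(n); cv2.imwrite(f"pics/{n}0.png",p["frame"])
    f,Rm,t=cam(p); print(n,"cam at",np.round(-Rm.T@t,3), p["vfov"])
    for name in ["vial_black_center","vial_white_center","reader","spot","tray","probe_stand","probe","kitchen_timer","brass_weight_center","well"]:
        try:
            for d in eyes.spot_in(name,p)[:4]: print(name,np.round(d["point"],3),round(d["score"],2),proj(p,d["point"]).round())
        except Exception as e: print(name,e)
E
```

```text
{'t': np.float64(0.0), 'joints': array([-1.328,  0.088,  1.372, -0.   ,  1.684, -0.103]), 'dq': array([-0.001,  0.   ,  0.   ,  0.001,  0.001,  0.002]), 'joint_torque': array([-0.0000e+00, -3.4019e+01, -3.0243e+01,  7.2000e-02,  3.3000e-02,
       -0.0000e+00]), 'eef_pos': array([ 0.186, -0.517,  0.204]), 'tool_rot': array([-3.093, -0.54 ,  0.   ]), 'contact_force': array([-0.172, -0.191, -0.658]), 'torque': array([-0.027,  0.051,  0.004]), 'finger_force': np.float64(0.0), 'gripper_width': np.float64(0.094)}
top cam at [0.352 0.005 1.468] 45.41884417131047
vial_black_center [0.464 0.227 0.058] 0.59 [202. 212.]
vial_white_center [0.431 0.154 0.057] 0.48 [228. 224.]
reader [ 0.528 -0.326  0.054] 0.63 [398. 193.]
tray [0.484 0.351 0.001] 0.94 [163. 205.]
tray [ 0.43  -0.018  0.002] 0.38 [288. 227.]
probe_stand [ 0.429 -0.017  0.004] 0.85 [288. 227.]
probe [ 0.407 -0.11   0.072] 0.6 [322. 234.]
probe [ 0.433 -0.017  0.122] 0.57 [289. 223.]
probe [0.534 0.138 0.108] 0.46 [233. 185.]
probe [ 0.527 -0.323  0.055] 0.29 [397. 194.]
kitchen_timer [ 0.556 -0.066  0.014] 0.92 [306. 184.]
brass_weight_center [0.561 0.218 0.034] 0.46 [208. 179.]
well [ 0.534 -0.323  0.054] 0.64 [397. 191.]
side cam at [0.343 0.663 0.675] 57.97021199618021
vial_black_center [0.463 0.242 0.038] 0.61 [274. 304.]
vial_white_center [0.438 0.163 0.037] 0.75 [295. 275.]
reader [ 0.529 -0.297  0.043] 0.67 [295. 151.]
tray [0.487 0.354 0.002] 0.85 [247. 363.]
probe_stand [0.427 0.002 0.027] 0.73 [312. 227.]
probe [ 0.428 -0.008  0.112] 0.87 [314. 198.]
probe [0.535 0.15  0.094] 0.67 [250. 245.]
probe [ 0.405 -0.105  0.063] 0.49 [328. 190.]
kitchen_timer [ 0.55  -0.059  0.014] 0.56 [269. 208.]
brass_weight_center [0.559 0.23  0.032] 0.64 [230. 292.]
well [ 0.529 -0.299  0.046] 0.93 [295. 150.]
```

```bash
python3 - <<'E'
import cv2
a=cv2.imread("pics/top0.png")[140:270,130:450]; b=cv2.imread("pics/side0.png")[100:400,180:400]
cv2.imwrite("pics/topc.png",cv2.resize(a,None,fx=2.5,fy=2.5,interpolation=2)); cv2.imwrite("pics/sidec.png",cv2.resize(b,None,fx=2,fy=2,interpolation=2))
E
```

```text
(no output)
```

View pics/topc.png

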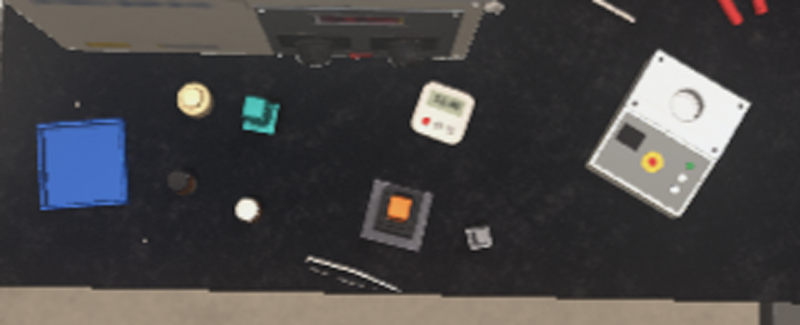

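View pics/sidec.png

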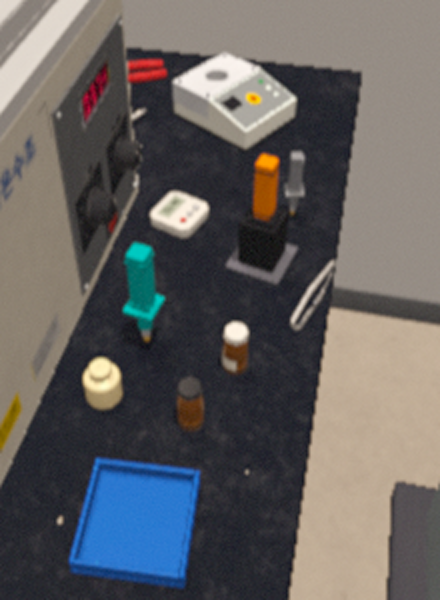

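```bash
python3 - <<'E'
from h import *
def rect(P):
    (c,wh,a)=cv2.minAreaRect((P[:,:2]*1000).astype(np.float32)); return np.round(c,1),np.round(wh,1),round(a,1)
for n in ("top","side"):
    p=eyes.grab_frame(n); W=cloud(p); F=p["frame"].astype(int); hsv=cv2.cvtColor(p["frame"],cv2.COLOR_BGR2HSV)
    print("==",n)
    def near(c,r,z0,z1): return (np.hypot(W[...,0]-c[0],W[...,1]-c[1])<r)&(W[...,2]>z0)&(W[...,2]<z1)
    for nm,c in (("black",(.464,.23)),("white",(.433,.156))):
        for d in eyes.trace("vial_%s_center"%nm,p)[:1]:
            pass
        m=near(c,.03,.02,.09); zt=np.percentile(W[m][:,2],95); t=m&(W[...,2]>zt-.004); P=W[t]
        print(nm,"n",t.sum(),"ztop",zt.round(4),"mean",P.mean(0).round(4),"mid",((P.min(0)+P.max(0))/2).round(4), "all mid",((W[m].min(0)+W[m].max(0))/2).round(4),"col",p["frame"][t].mean(0).round())
    m=near((.53,-.32),.12,.02,.08); print("reader",m.sum(),rect(W[m]))
    dk=near((.53,-.32),.12,.057,.066); print("deck",dk.sum(),W[dk][:,2].mean(),rect(W[dk]))
    y=near((.53,-.32),.12,.03,.08)&(hsv[...,0]>18)&(hsv[...,0]<35)&(hsv[...,1]>120)&(hsv[...,2]>120); print("yellow",y.sum(),W[y].mean(0).round(4) if y.any() else 0, np.argwhere(y).mean(0))
    wl=near((.54,-.32),.05,.025,.05)&(np.hypot(W[...,0]-.56,W[...,1]+.33)<.04); 
    for d in eyes.spot_in("well",p)[:1]+eyes.spot_in("spot",p)[:1]: print("w/s",np.round(d["point"],4),d["score"])
    m=near((.43,-.012),.045,.095,.2); zt=np.percentile(W[m][:,2],95); t=m&(W[...,2]>zt-.006); print("probe",m.sum(),rect(W[m]),"ztop",zt,t.sum(),W[t].mean(0).round(4),rect(W[t]))
    for lo in np.arange(.1,.17,.01):
        q=m&(W[...,2]>lo)&(W[...,2]<=lo+.01)
        if q.sum()>3: print("  ",lo.round(2),q.sum(),W[q].mean(0).round(4))
    o=(hsv[...,0]>5)&(hsv[...,0]<18)&(hsv[...,1]>150)&near((.43,-.012),.05,.05,.2); print("orange",o.sum(),rect(W[o]),np.percentile(W[o][:,2],[2,98]))
    m=near((.43,-.012),.06,.001,.08); print("stand",rect(W[m]))
    b=(hsv[...,0]>95)&(hsv[...,0]<125)&(hsv[...,1]>120)&near((.485,.352),.09,-.01,.03); print("tray",rect(W[b]))
    m=near((.555,-.064),.06,.008,.03); print("timer",rect(W[m]))
    m=near((.56,.222),.035,.01,.08); print("weight",rect(W[m]))
    m=near((.535,.142),.04,.05,.2); print("turq",rect(W[m]),W[m][:,2].max())
    m=near((.407,-.108),.04,.04,.2); print("grey",rect(W[m]),W[m][:,2].max())
E
```

```text
== top
black n 32 ztop 0.0602 mean [0.4627 0.232  0.0588] mid [0.4627 0.2317 0.061 ] all mid [0.4623 0.233  0.0441] col [55. 55. 58.]
white n 22 ztop 0.0611 mean [0.4325 0.1546 0.0595] mid [0.4318 0.1543 0.0605] all mid [0.4324 0.1528 0.0456] col [216. 227. 229.]
reader 2371 (array([ 529.1, -323.7]), array([121.1, 152.2]), 60.1)
deck 747 0.05974882386797721 (array([ 549.5, -335.1]), array([119.4, 102.9]), 60.4)
yellow 39 [ 0.4964 -0.3061  0.0479] [204.53846154 390.53846154]
w/s [ 0.5284 -0.3213  0.0572] 0.71
w/s [ 0.498  -0.3081  0.0467] 0.4
probe 80 (array([432., -16.]), array([22.3, 22.2]), 77.8) ztop 0.15825068713910445 41 [ 0.4316 -0.0162  0.1555] (array([431.3, -16.3]), array([19.5, 20.2]), 79.8)
   0.14 12 [ 0.4314 -0.0158  0.1467]
   0.15 58 [ 0.4319 -0.0161  0.154 ]
orange 83 (array([435.4, -18.6]), array([23.2, 29.9]), 77.1) [0.06951657 0.15944966]
stand (array([430.7,  -9.1]), array([112. , 116.4]), 59.1)
tray (array([485.8, 350.5]), array([104.9, 103.7]), 5.7)
timer (array([555.9, -55.9]), array([85.4, 62.5]), 70.0)
weight (array([560.4, 221.5]), array([37.1, 35. ]), 45.9)
[... 828 characters left out ...]
]), 81.8)
   0.1 33 [ 0.4327 -0.0077  0.1054]
   0.11 39 [ 0.432  -0.0085  0.1151]
   0.12 40 [ 0.4316 -0.0088  0.1252]
   0.13 37 [ 0.4318 -0.008   0.1354]
   0.14 42 [ 0.4316 -0.0085  0.1454]
   0.15 63 [ 0.4323 -0.0145  0.1537]
orange 303 (array([438.1, -18.7]), array([26.5, 37.7]), 67.0) [0.07719524 0.15391924]
stand (array([426.7,   0.8]), array([100.8,  88. ]), 16.1)
tray (array([488.7, 342.4]), array([108.7, 117.3]), 5.3)
timer (array([553.3, -67.1]), array([63.3, 63.5]), 71.3)
weight (array([559.8, 224.5]), array([37.2, 31.9]), 28.7)
turq (array([538.2, 140.6]), array([35.3, 34.5]), 81.2) 0.14071320442386548
grey (array([ 407.8, -108.9]), array([23.7, 24.3]), 7.2) 0.10091177309792086
```

The overhead crop shows, as full-frame pixels: the tray at (163,206), the black cap at (202,213), the white cap at (229,224), the timer at (306,184) and the reader at (398,193), with its well at about (405,182) and its spot at (390,204).

There are three probe-like things:
- **Orange, in the black stand:** top view (290,223), side view (314,198). This is the one meant, because it is orange and hangs in the stand.
- **Turquoise:** (234,185). A look-alike, to be left alone.
- **Grey:** (322,235). Also a look-alike.

The enlarged side crop confirms the colours of the caps and the probe.

```bash
cat >> h.py <<'E'
def go(*wps, s=None):
    "wps: (x,y,z,yaw of tool x in deg); prints mm shifts and turn in tool axes from now"
    s=s or sense(); M=R.from_rotvec(s["tool_rot"]).as_matrix(); y0=np.arctan2(M[1,0],M[0,0])
    print("now",np.round(s["eef_pos"],4),"yaw",np.degrees(y0).round(2),"zdir",M[:,2].round(3),"t",round(float(s["t"]),2))
    for w in wps:
        d=M.T@(np.array(w[:3])-s["eef_pos"])*1000
        print(w,"->",np.round(d,1),round((y0-np.radians(w[3])+np.pi)%(2*np.pi)-np.pi,3))
E
python3 - <<'E'
from h import *
go((.4635,.232,.11,19.8),(.4635,.232,.028,19.8))
p=eyes.grab_frame("top"); W=cloud(p); u=np.radians(-29.7); ax=np.array([np.cos(u),np.sin(u)]); ay=np.array([-ax[1],ax[0]])
d=W[...,:2]-np.array([.5297,-.3245]); a=d@ax; b=d@ay
m=(a>.012)&(a<.066)&(abs(b)<.035)&(W[...,2]<.052)
print("hole px",m.sum(),W[m][:,2].mean(), "reader x,y of hole", a[m].min(),a[m].max(),b[m].min(),b[m].max(),a[m].mean(),b[m].mean())
g=cv2.cvtColor(p["frame"],6); q=proj(p,[*(np.array([.5297,-.3245])+.0375*ax),.06]); print("expected well px",q)
E
```

```text
now [ 0.1864 -0.5174  0.2055] yaw 19.81 zdir [-0. -0. -1.] t 1.6
(0.4635, 0.232, 0.11, 19.8) -> [ 514.7 -611.2   95.5] 0.0
(0.4635, 0.232, 0.028, 19.8) -> [ 514.7 -611.2  177.5] 0.0
hole px 127 0.03822002689440236 reader x,y of hole 0.012318064072786367 0.06153462780758082 -0.03173640117275526 0.02390883478860069 0.04012039384041882 -0.0019649797608908724
expected well px [404.54049207 181.25562379]
```

Emit:
{"op": "apply_moves", "data": {
  "increments": [515, -611, 30, 0, 515, -611, 30, 0, 515, -611, 30, 0, 515, -611, 30, 0, 515, -611, 30, 0, 515, -611, 30, 0, 515, -611, 30, 0, 515, -611, 30, 0, 515, -611, 30, 0, 515, -611, 30, 0, 515, -611, 30, 0, 515, -611, 30, 0, 515, -611, 30, 0, 515, -611, 30, 0, 515, -611, 60, 0, 515, -611, 90, 0, 515, -611, 95, 0, 515, -611, 95, 0],
  "fingers": 60,
  "squeeze": 12
}}

```text
t: 3.9
eef_pos: [0.464, 0.2312, 0.1112]
tool_rot: [3.095, 0.539, 0.001]
contact_force: [0.5, -0.3, 0.0]
gripper_width: 0.0599
finger_force: 0.0
```

```bash
python3 - <<'E'
from h import *
go((.4635,.232,.028,19.8),(.4635,.232,.21,19.8))
E
```

```text
now [0.464  0.2312 0.1112] yaw 19.76 zdir [ 0.001 -0.    -1.   ] t 3.9
(0.4635, 0.232, 0.028, 19.8) -> [-0.3 -0.9 83.2] -0.001
(0.4635, 0.232, 0.21, 19.8) -> [ -0.2  -0.9 -98.8] -0.001
```

Emit:
{"op": "apply_moves", "data": {
  "increments": [0, -1, 40, 0, 0, -1, 70, 0, 0, -1, 83, 0, 0, -1, 83, 0]
}}

```text
t: 4.4
eef_pos: [0.4638, 0.2328, 0.028]
tool_rot: [3.095, 0.54, 0.0]
contact_force: [1.1, 0.7, -0.3]
gripper_width: 0.06
finger_force: 0.0
```

Emit:
{"op": "apply_moves", "data": {
  "increments": [0, 0, 0, 0, 0, 0, 0, 0, 0, 0, 0, 0, 0, 0, 0, 0, 0, 0, 0, 0, 0, 0, 0, 0],
  "fingers": 10,
  "squeeze": 12
}}

```text
t: 5.15
eef_pos: [0.4638, 0.2329, 0.0279]
tool_rot: [3.095, 0.541, 0.001]
contact_force: [-1.2, -0.4, 1.6]
gripper_width: 0.0252
finger_force: 11.9
```

```bash
python3 - <<'E'
from h import *
go((.4635,.232,.21,19.8),(.44,0,.21,19.8),(.5623,-.3431,.21,19.8),(.5623,-.3431,.11,19.8),(.5623,-.3431,.067,19.8)); print(sense()["gripper_width"],sense()["finger_force"])
E
```

```text
now [0.4638 0.2329 0.0279] yaw 19.82 zdir [ 0.001  0.    -1.   ] t 5.15
(0.4635, 0.232, 0.21, 19.8) -> [  -0.5    0.8 -182.1] 0.0
(0.44, 0, 0.21, 19.8) -> [-101.2  211.1 -182.2] 0.0
(0.5623, -0.3431, 0.21, 19.8) -> [-102.5  575.3 -182.1] 0.0
(0.5623, -0.3431, 0.11, 19.8) -> [-102.6  575.3  -82.1] 0.0
(0.5623, -0.3431, 0.067, 19.8) -> [-102.6  575.3  -39.1] 0.0
0.025211123629486118 11.871896957745776
```

Emit:
{"op": "apply_moves", "data": {
  "increments": [0, 0, -40, 0, 0, 0, -90, 0, 0, 0, -140, 0, -20, 20, -182, 0, -50, 70, -182, 0, -80, 130, -182, 0, -101, 190, -182, 0, -102, 250, -182, 0, -102, 310, -182, 0, -102, 370, -182, 0, -102, 430, -182, 0, -102, 490, -182, 0, -102, 540, -182, 0, -103, 570, -182, 0, -103, 575, -182, 0, -103, 575, -150, 0, -103, 575, -110, 0, -103, 575, -90, 0, -103, 575, -85, 0, -103, 575, -85, 0]
}}

```text
t: 7.65
eef_pos: [0.562, -0.343, 0.1137]
tool_rot: [3.093, 0.541, 0.002]
contact_force: [-0.1, 0.2, -0.3]
gripper_width: 0.0254
finger_force: 11.8
```

```bash
python3 - <<'E'
from h import *
go((.5623,-.3431,.067,19.8)); print(sense()["gripper_width"],sense()["finger_force"])
for n in ("top","side"):
    p=eyes.grab_frame(n); c=proj(p,[.5623,-.3431,.08]).astype(int); a=p["frame"][max(0,c[1]-50):c[1]+50,c[0]-65:c[0]+65]
    globals()[n]=cv2.resize(a,(520,400),interpolation=2)
    W=cloud(p); print(n,proj(p,[.5623,-.3431,.06]))
cv2.imwrite("pics/well1.png",np.hstack([top,side])[:, :][::1,::1]) ; cv2.imwrite("pics/well1s.png",cv2.resize(np.hstack([top,side]),(800,308)))
E
```

```text
now [ 0.562  -0.343   0.1137] yaw 19.83 zdir [ 0.001 -0.001 -1.   ] t 7.65
(0.5623, -0.3431, 0.067, 19.8) -> [ 0.2  0.2 46.7] 0.001
0.025384173873456563 11.842274894588627
top [404.54763698 181.24657069]
side [287.79520806 137.2349877 ]
```

View pics/well1s.png

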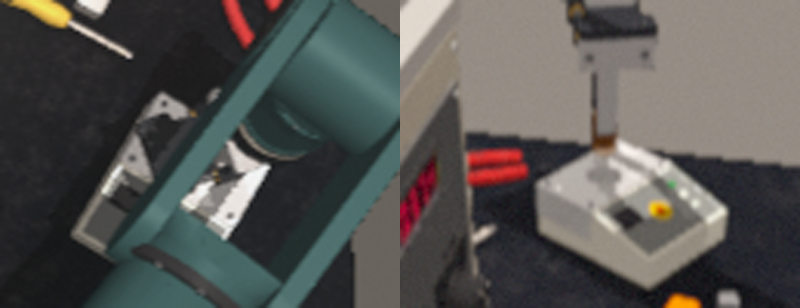

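The side view (right half) shows the vial at crop (603,140), directly above the well at (604,176), so I lower it carefully.

Emit:
{"op": "apply_moves", "data": {
  "increments": [0, 0, 15, 0, 0, 0, 25, 0, 0, 0, 33, 0, 0, 0, 40, 0, 0, 0, 46, 0, 0, 0, 46, 0]
}}

```text
t: 8.5
eef_pos: [0.5615, -0.343, 0.0663]
tool_rot: [-3.095, -0.54, 0.0]
contact_force: [-0.6, 0.2, -0.0]
gripper_width: 0.0252
finger_force: 11.9
```

Emit:
{"op": "apply_moves", "data": {
  "increments": [0, 0, 0, 0, 0, 0, 0, 0, 0, 0, 0, 0, 0, 0, -20, 0, 0, 0, -60, 0, 0, 0, -110, 0, 0, 0, -140, 0, 0, 0, -140, 0],
  "fingers": 60
}}

```text
t: 9.5
eef_pos: [0.5631, -0.3441, 0.2122]
tool_rot: [3.088, 0.539, 0.011]
contact_force: [0.3, 1.0, 0.2]
gripper_width: 0.0595
finger_force: 0.0
```

```bash
python3 - <<'E'
from h import *
go((.43,0,.2,19.8),(.4327,.1545,.11,19.8),(.4327,.1545,.028,19.8)); print(sense()["contact_force"])
E
```

```text
now [ 0.5631 -0.3441  0.2122] yaw 19.82 zdir [ 0.008 -0.006 -1.   ] t 9.5
(0.43, 0, 0.2, 19.8) -> [  -8.6 -368.9    9.2] 0.0
(0.4327, 0.1545, 0.11, 19.8) -> [  45.8 -514.1   98.3] 0.0
(0.4327, 0.1545, 0.028, 19.8) -> [  45.4 -514.8  180.3] 0.0
[0.30073482 1.04882212 0.22858603]
```

Emit:
{"op": "apply_moves", "data": {
  "increments": [-10, -60, 0, 0, -10, -120, 0, 0, -10, -180, 0, 0, -10, -240, 0, 0, -10, -300, 0, 0, -10, -360, 0, 0, 12, -415, 0, 0, 30, -465, 20, 0, 42, -505, 60, 0, 46, -515, 95, 0, 46, -515, 95, 0, 46, -515, 95, 0, 46, -515, 95, 0]
}}

```text
t: 11.12
eef_pos: [0.4315, 0.1566, 0.1133]
tool_rot: [3.095, 0.538, 0.005]
contact_force: [0.7, 0.6, 0.2]
gripper_width: 0.0602
finger_force: 0.0
```

```bash
python3 - <<'E'
from h import *
go((.4327,.1545,.028,19.8)); print(sense()["contact_force"])
p=eyes.grab_frame("side"); W=cloud(p)
m=(np.hypot(W[...,0]-.5623,W[...,1]+.3431)<.03)&(W[...,2]>.065)&(W[...,2]<.12); P=W[m]; print("in well",m.sum(),P[:,2].max(),P.mean(0))
t=m&(W[...,2]>P[:,2].max()-.005);print(W[t].mean(0),p["frame"][t].mean(0))
E
```

```text
now [0.4315 0.1566 0.1133] yaw 19.73 zdir [ 0.003  0.001 -1.   ] t 11.12
(0.4327, 0.1545, 0.028, 19.8) -> [ 0.1  2.3 85.3] -0.001
[0.73390403 0.62325078 0.24544932]Traceback (most recent call last):
  File "<stdin>", line 4, in <module>
    return umr_maximum(a, axis, None, out, keepdims, initial, where)
ValueError: zero-size array to reduction operation maximum which has no identity
```

Emit:
{"op": "apply_moves", "data": {
  "increments": [0, 2, 40, 0, 0, 2, 70, 0, 0, 2, 84, 0, 0, 2, 84, 0]
}}

```text
t: 11.68
eef_pos: [0.4308, 0.1549, 0.0274]
tool_rot: [3.095, 0.54, -0.001]
contact_force: [0.1, 0.5, -0.1]
gripper_width: 0.0602
finger_force: 0.0
```

Emit:
{"op": "apply_moves", "data": {
  "increments": [0, 0, 0, 0, 0, 0, 0, 0, 0, 0, 0, 0, 0, 0, 0, 0, 0, 0, 0, 0, 0, 0, 0, 0],
  "fingers": 10
}}

```text
t: 12.42
eef_pos: [0.4313, 0.1552, 0.0279]
tool_rot: [3.094, 0.54, 0.001]
contact_force: [0.8, -1.1, 2.7]
gripper_width: 0.0253
finger_force: 11.7
```

```bash
python3 - <<'E'
from h import *
s=sense();z=s["eef_pos"][2]
go((.4327,.1545,.13,19.8),(.485,.350,.13,19.8),(.485,.350,z+.006,19.8),s=s); print(s["gripper_width"],s["finger_force"])
E
```

```text
now [0.4313 0.1552 0.0279] yaw 19.81 zdir [ 0.001 -0.    -1.   ] t 12.43
(0.4327, 0.1545, 0.13, 19.8) -> [   1.2    1.2 -102.1] 0.0
(0.485, 0.35, 0.13, 19.8) -> [ 116.6 -165.  -102.1] 0.0
(0.485, 0.35, np.float64(0.033919469068348466), 19.8) -> [ 116.5 -165.1   -6. ] 0.0
0.025348655448257245 11.714566642960449
```

Emit:
{"op": "apply_moves", "data": {
  "increments": [0, 0, -50, 0, 0, 0, -100, 0, 35, -50, -102, 0, 72, -102, -102, 0, 105, -148, -102, 0, 117, -165, -102, 0, 117, -165, -102, 0, 117, -165, -80, 0, 117, -165, -50, 0, 117, -165, -25, 0, 117, -165, -12, 0, 117, -165, -6, 0, 117, -165, -6, 0, 117, -165, -6, 0]
}}

```text
t: 14.18
eef_pos: [0.4858, 0.3505, 0.0348]
tool_rot: [-3.094, -0.54, -0.004]
contact_force: [-0.9, -0.3, -0.1]
gripper_width: 0.0248
finger_force: 11.6
```

Emit:
{"op": "apply_moves", "data": {
  "increments": [0, 0, 0, 0, 0, 0, 0, 0, 0, 0, 0, 0, 0, 0, -20, 0, 0, 0, -60, 0, 0, 0, -110, 0, 0, 0, -160, 0, 0, 0, -165, 0, 0, 0, -165, 0],
  "fingers": 60
}}

```text
t: 15.3
eef_pos: [0.4849, 0.3501, 0.198]
tool_rot: [3.095, 0.541, -0.0]
contact_force: [0.9, 0.1, -0.4]
gripper_width: 0.0599
finger_force: 0.0
```

```bash
python3 - <<'E'
from h import *
go((.432,-.0155,.2,-10.2),(.432,-.0155,.097,-10.2)); print(sense()["contact_force"])
p=eyes.grab_frame("side"); W=cloud(p)
for c,z0 in (((.5623,-.3431),.066),((.485,.35),.03)):
    m=(np.hypot(W[...,0]-c[0],W[...,1]-c[1])<.03)&(W[...,2]>z0)&(W[...,2]<.12); P=W[m]; print(m.sum())
    if m.any():
        t=m&(W[...,2]>P[:,2].max()-.006);print(P[:,2].max(),W[t].mean(0),p["frame"][t].mean(0))
E
```

```text
now [0.4849 0.3501 0.198 ] yaw 19.82 zdir [-0. -0. -1.] t 15.3
(0.432, -0.0155, 0.2, -10.2) -> [-173.7  326.    -1.9] 0.524
(0.432, -0.0155, 0.097, -10.2) -> [-173.7  326.   101.1] 0.524
[ 0.89604646  0.10425766 -0.37247803]
49
0.08564647272161934 [ 0.55826864 -0.33316858  0.08252169] [109.84615385 136.         166.69230769]
284
0.06358552012082139 [0.48529812 0.35021684 0.06098498] [170.89115646 183.80272109 195.21088435]
```

Emit:
{"op": "apply_moves", "data": {
  "increments": [-30, 50, -5, 0, -58, 105, -5, 0.1, -86, 160, -5, 0.2, -114, 215, -5, 0.3, -142, 268, -5, 0.4, -164, 308, -5, 0.5, -174, 326, -5, 0.524, -174, 326, -5, 0.524, -174, 326, -5, 0.524, -174, 326, -5, 0.524],
  "fingers": 50
}}

```text
t: 16.6
eef_pos: [0.4318, -0.0145, 0.2029]
tool_rot: [-3.129, 0.276, 0.002]
contact_force: [0.9, 0.0, 0.7]
gripper_width: 0.0501
finger_force: 0.0
```

```bash
python3 - <<'E'
from h import *
go((.432,-.0155,.097,-10.2)); print(sense()["contact_force"],sense()["joints"].round(2))
out=[]
for n in ("top","side"):
    p=eyes.grab_frame(n); c=proj(p,[.5623,-.3431,.08]).astype(int); a=p["frame"][max(0,c[1]-50):c[1]+50,c[0]-65:c[0]+65]; out.append(cv2.resize(a,(400,308),interpolation=2))
    W=cloud(p)
    m=(np.hypot(W[...,0]-.5623,W[...,1]+.3431)<.03)&(W[...,2]>.066)&(W[...,2]<.12)
    if m.any(): t=m&(W[...,2]>W[m][:,2].max()-.006);print(n,W[m][:,2].max(),W[t].mean(0),p["frame"][t].mean(0),W[m].min(0),W[m].max(0))
cv2.imwrite("pics/well2.png",np.hstack(out))
E
```

```text
now [ 0.4318 -0.0145  0.2029] yaw -10.1 zdir [-0.001  0.    -1.   ] t 16.6
(0.432, -0.0155, 0.097, -10.2) -> [  0.5   0.9 105.9] 0.002
[0.90907675 0.03389892 0.73292722] [-0.17 -0.18  1.63  0.    1.69  1.58]
top 0.10072868096029026 [ 0.5598594  -0.33973241  0.09740728] [59.08 61.24 64.96] [ 0.54736009 -0.3568271   0.06601464] [ 0.58149965 -0.32257254  0.10072868]
side 0.08538953116363074 [ 0.56929143 -0.33499816  0.08232347] [157.66666667 173.         192.66666667] [ 0.5679373  -0.3374767   0.06636986] [ 0.57311674 -0.32866009  0.08538953]
```

View pics/well2.png

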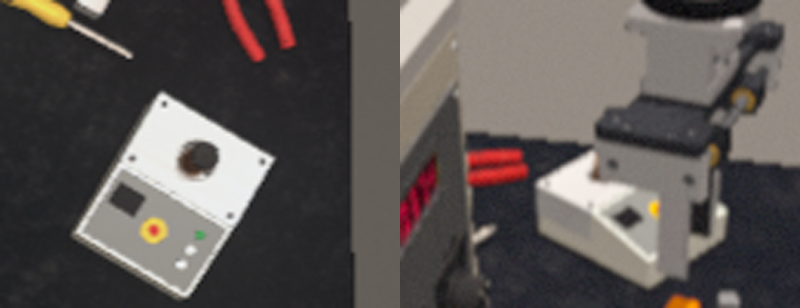

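The left half shows the black cap standing centred in the well at crop (203,158). Next I grip the probe.

Emit:
{"op": "apply_moves", "data": {
  "increments": [0, 1, 40, 0, 0, 1, 75, 0, 0, 1, 98, 0, 0, 1, 106, 0, 0, 1, 106, 0]
}}

```text
t: 17.32
eef_pos: [0.4317, -0.0163, 0.0976]
tool_rot: [3.129, -0.278, -0.0]
contact_force: [0.1, 0.3, 0.5]
gripper_width: 0.0502
finger_force: 0.0
```

Emit:
{"op": "apply_moves", "data": {
  "increments": [0, 0, 0, 0, 0, 0, 0, 0, 0, 0, 0, 0, 0, 0, 0, 0, 0, 0, 0, 0],
  "fingers": 10,
  "squeeze": 15
}}

```text
t: 17.95
eef_pos: [0.4321, -0.0169, 0.0981]
tool_rot: [3.129, -0.28, 0.002]
contact_force: [-0.2, -1.6, 2.8]
gripper_width: 0.0219
finger_force: 15.0
```

Emit:
{"op": "apply_moves", "data": {
  "increments": [0, 0, -10, 0, 0, 0, -20, 0, 0, 0, -20, 0, 0, 0, -20, 0]
}}

```text
t: 18.45
eef_pos: [0.4315, -0.0165, 0.1173]
tool_rot: [-3.129, 0.279, 0.0]
contact_force: [-0.3, 0.8, -1.0]
gripper_width: 0.0218
finger_force: 15.0
```

```bash
python3 - <<'E'
from h import *
s=sense(); go((.432,-.0155,.117,-10.2)); print(s["gripper_width"],s["finger_force"],s["contact_force"].round(2),s["torque"].round(3))
p=eyes.grab_frame("side"); W=cloud(p); hsv=cv2.cvtColor(p["frame"],40)
c=proj(p,[.43,-.0155,.1]).astype(int); cv2.imwrite("pics/pr1.png",cv2.resize(p["frame"][c[1]-50:c[1]+50,c[0]-65:c[0]+65],(520,400),interpolation=2))
E
```

```text
now [ 0.4315 -0.0165  0.1173] yaw -10.21 zdir [-0.  0. -1.] t 18.45
(0.432, -0.0155, 0.117, -10.2) -> [ 0.3 -1.1  0.3] -0.0
0.021791807914313475 14.994450509548187 [-0.32  0.76 -1.04] [0.075 0.025 0.046]
```

View pics/pr1.png

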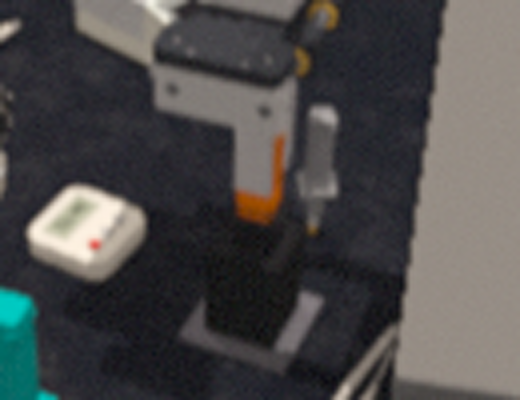

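Emit:
{"op": "apply_moves", "data": {
  "increments": [-3, 0, 0, 0, -6, 0, 0, 0, -9, 0, 0, 0, -12, 0, 0, 0, -14, 0, 0, 0, -16, 0, 0, 0, -18, 0, 0, 0, -20, 0, 0, 0, -22, 0, 0, 0, -22, 0, 0, 0]
}}

```text
t: 19.75
eef_pos: [0.4098, -0.0126, 0.1175]
tool_rot: [3.129, -0.28, -0.0]
contact_force: [2.9, -1.1, -2.0]
gripper_width: 0.022
finger_force: 15.0
```

```bash
cat >> h.py <<'E'
def lean(s,cams=("side","top")):
    "orange handle points in tool frame -> tilt estimate about tool y"
    M=R.from_rotvec(s["tool_rot"]).as_matrix()
    for n in cams:
        p=eyes.grab_frame(n); W=cloud(p); h=cv2.cvtColor(p["frame"],40)
        Q=((W-s["eef_pos"])@M+[0,0,.019])*1000   # tool axes, from grasp point
        o=(h[...,0]>4)&(h[...,0]<20)&(h[...,1]>130)&(np.linalg.norm(np.nan_to_num(Q,nan=999),axis=-1)<60)
        print(n,o.sum())
        for lo in range(-50,50,8):
            q=Q[o&(Q[...,2]>=lo)&(Q[...,2]<lo+8)]
            if len(q)>4: print("  z",lo,len(q),"x",q[:,0].min().round(1),q[:,0].max().round(1),"mean",q.mean(0).round(1))
E
python3 - <<'E'
from h import *
s=sense(); go(s=s); print(s["gripper_width"],s["finger_force"],s["contact_force"].round(2),s["torque"].round(3))
lean(s)
E
```

```text
now [ 0.4098 -0.0126  0.1175] yaw -10.21 zdir [-0. -0. -1.] t 19.75
0.02198281053367105 14.999889582395554 [ 2.87 -1.12 -2.02] [-0.162 -0.886  0.028]
side 105
  z -2 7 x 13.2 17.0 mean [ 14.9 -11.3   2.5]
  z 6 9 x 13.1 19.1 mean [ 16.4 -11.5  10.4]
  z 14 13 x 4.4 21.2 mean [ 15.2 -11.7  19.1]
  z 22 22 x 1.0 22.1 mean [ 11.4 -11.8  26.1]
  z 30 28 x 2.2 24.4 mean [ 12.6 -11.5  34.1]
  z 38 18 x 3.1 30.5 mean [15.6 -4.6 40. ]
top 0
```

Emit:
{"op": "apply_moves", "data": {
  "increments": [-1, 0, 0, 0, -2, 0, 0, 0, -3, 0, 0, 0, -3, 0, 0, 0]
}}

```text
t: 20.35
eef_pos: [0.4068, -0.0121, 0.1173]
tool_rot: [3.129, -0.28, -0.001]
contact_force: [4.3, -0.5, -2.0]
gripper_width: 0.0219
finger_force: 15.0
```

Emit:
{"op": "apply_moves", "data": {
  "increments": [0, 0, -20, 0, 0, 0, -50, 0, 0, 0, -90, 0, 0, 0, -100, 0, 0, 0, -100, 0, 0, 0, -100, 0]
}}

```text
t: 21.1
eef_pos: [0.4058, -0.0119, 0.2153]
tool_rot: [-3.129, 0.279, 0.007]
contact_force: [-0.7, -0.4, -1.3]
gripper_width: 0.0219
finger_force: 15.0
```

```bash
python3 - <<'E'
from h import *
s=sense(); go(s=s); print(s["contact_force"].round(2),s["torque"].round(3))
lean(s,("side",))
p=eyes.grab_frame("side"); W=cloud(p); M=R.from_rotvec(s["tool_rot"]).as_matrix()
Q=((W-s["eef_pos"])@M+[0,0,.019])*1000
for lo in range(-50,110,8):
    q=Q[(Q[...,2]>=lo)&(Q[...,2]<lo+8)&(abs(Q[...,1])<20)&(abs(Q[...,0])<70)]
    if len(q): print(lo,len(q),"x",np.percentile(q[:,0],[3,50,97]).round(1),"mean",q.mean(0).round(1))
c=proj(p,s["eef_pos"]-[0,0,.02]).astype(int); cv2.imwrite("pics/pr2.png",cv2.resize(p["frame"][c[1]-55:c[1]+45,c[0]-65:c[0]+65],(780,600),interpolation=2))
E
```

```text
now [ 0.4058 -0.0119  0.2153] yaw -10.21 zdir [-0.005  0.001 -1.   ] t 21.1
[-0.74 -0.35 -1.27] [ 0.034  0.054 -0.044]
side 137
  z -10 7 x 14.3 16.9 mean [ 15.4 -10.7  -6.3]
  z -2 9 x 13.2 18.2 mean [ 15.4 -11.7   2.1]
  z 6 11 x 13.3 20.4 mean [ 16.4 -11.3  10.1]
  z 14 19 x 5.5 22.6 mean [ 15.9 -11.8  18.2]
  z 22 30 x 3.2 24.7 mean [ 14.1 -10.9  26. ]
  z 30 33 x 4.5 26.9 mean [ 15.  -10.9  33.3]
  z 38 23 x 6.5 31.3 mean [14.2 -9.2 40.1]
-42 2 x [-10.3 -10.   -9.8] mean [-10.  -15.8 -36. ]
-34 5 x [-10.   12.5  13.3] mean [  4.1 -11.8 -28.2]
-26 15 x [-10.5  -8.3  15.1] mean [ -1.5  -2.8 -20.6]
-18 23 x [-10.6  -6.4  16.9] mean [ -0.5   0.3 -13.2]
-10 20 x [-10.7  -6.   17.6] mean [ 0.2  1.5 -5.7]
-2 24 x [-10.5  -7.6  18.1] mean [ 0.5 -2.   1.7]
6 30 x [-10.4  -4.5  20.4] mean [ 3.4 -0.5  9.6]
14 37 x [-10.5  12.   22.1] mean [ 6.3 -6.3 17.4]
22 29 x [ 3.7 14.4 24.5] mean [ 14.3 -11.3  25.8]
30 49 x [ 4.6 18.7 33.4] mean [18.9 -8.4 34.8]
38 90 x [ 1.5 12.6 32.3] mean [14.5 -9.9 42.1]
46 10 x [ 1.8  6.  24.9] mean [  9.2 -10.5  49.2]
54 17 x [15.  21.6 28.1] mean [21.4 -7.4 58.5]
62 19 x [15.1 20.8 28.8] mean [21.  -6.7 65.6]
70 14 x [16.4 22.9 31.5] mean [23.4 -6.6 72.4]
78 13 x [19.7 25.6 28.8] mean [25.  -4.5 81.9]
86 9 x [23.  28.3 31.5] mean [27.7 -3.5 89.6]
94 4 x [27.1 29.8 31.2] mean [29.5 -2.5 96.5]
```

View pics/pr2.png

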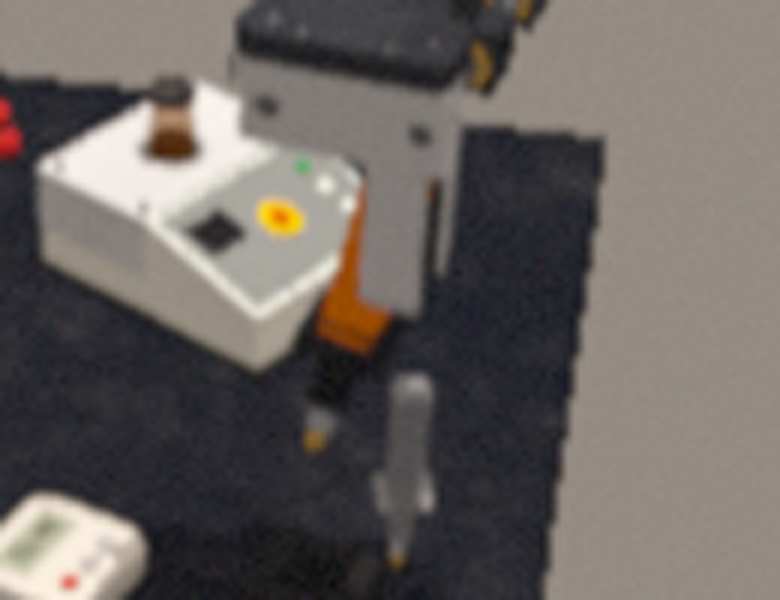

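The crop shows the probe leaning the intended way, with its tip at crop (315,440) towards the reader. The black vial stands upright in the well at (170,115). I'll fit the lean properly.

```bash
cat >> h.py <<'E'
from scipy.optimize import least_squares
BOX=[(11,11,6,85),(17,17,0,6),(8,8,-30,0),(5,5,-43,-30),(3.5,3.5,-55,-43)]  # half x,y, z range from origin
def sdf(P):
    d=[]
    for a,b,l,h in BOX:
        q=np.abs(P-[0,0,(l+h)/2])-[a,b,(h-l)/2]
        d.append(np.linalg.norm(np.maximum(q,0),axis=1)+np.minimum(q.max(1),0))
    return np.min(d,0)
def fit(Qs):
    "params: lean(deg, tip to +x), side lean(deg, tip to +y), grip offset x,y,z in tool axes (mm)"
    def loc(v):
        # probe z axis in tool axes = -tool z, leaned
        B=R.from_euler("YX",[v[0],v[1]],degrees=True).as_matrix()
        L=(Qs-v[2:5])@B; return L*[1,-1,-1]+[0,0,46]
    r=least_squares(lambda v:sdf(loc(v)),[15,0,0,0,0],loss="soft_l1",f_scale=1.0)
    return r.x, np.abs(r.fun).mean(), np.sqrt(np.diag(np.linalg.inv(r.jac.T@r.jac)))
def probe_pts(s,n="side",ymax=25):
    p=eyes.grab_frame(n); W=cloud(p); M=R.from_rotvec(s["tool_rot"]).as_matrix()
    Q=((W-s["eef_pos"])@M+[0,0,.019])*1000
    ok=(abs(Q[...,1])<ymax)&(Q[...,0]>-40)&(Q[...,0]<60)&(Q[...,2]>-45)&(Q[...,2]<105)&~((Q[...,2]<23)&(Q[...,0]<12.5))
    return Q[ok],p
E
python3 - <<'E'
from h import *
s=sense(); Q=np.vstack([probe_pts(s)[0] for _ in range(3)]); go(s=s)
x,e,sd=fit(Q); print(len(Q),x.round(2),e,sd.round(2))
L=Q[Q[:,2]>23]; print(fit(L)[0].round(2))
E
```

```text
now [ 0.406  -0.0119  0.2156] yaw -10.21 zdir [-0.004  0.001 -1.   ] t 21.2
927 [12.79 -0.33  8.73 -0.62  1.17] 0.7977886331335574 [0.18 0.12 0.15 0.09 0.09]
[12.2  -0.58  9.41 -0.88  0.95]
```

Emit:
{"op": "apply_moves", "data": {
  "increments": [0, 0, 40, 0, 0, 0, 65, 0, 0, 0, 78, 0, 0, 0, 84, 0, 0, 0, 84, 0, -3, 0, 84, 0, -6, 0, 84, 0, -8, 0, 84, 0, -10, 0, 84, 0, -12, 0, 84, 0, -14, 0, 84, 0, -15, 0, 84, 0, -15, 0, 84, 0]
}}

```text
t: 22.98
eef_pos: [0.3923, -0.0095, 0.1335]
tool_rot: [3.129, -0.28, 0.0]
contact_force: [2.8, -0.7, -2.2]
gripper_width: 0.0217
finger_force: 15.0
```

Emit:
{"op": "apply_moves", "data": {
  "increments": [0, 0, -20, 0, 0, 0, -50, 0, 0, 0, -80, 0, 0, 0, -84, 0, 0, 0, -84, 0, 0, 0, -84, 0]
}}

```text
t: 23.72
eef_pos: [0.3912, -0.0093, 0.2156]
tool_rot: [-3.129, 0.279, 0.006]
contact_force: [0.4, -0.6, -1.3]
gripper_width: 0.0217
finger_force: 15.0
```

```bash
python3 - <<'E'
from h import *
s=sense(); Q=np.vstack([probe_pts(s)[0] for _ in range(2)]); go(s=s)
x,e,sd=fit(Q); print(len(Q),x.round(2),e,sd.round(2)); print(fit(Q[Q[:,2]>23])[0].round(2))
E
```

```text
now [ 0.3912 -0.0093  0.2156] yaw -10.21 zdir [-0.004  0.001 -1.   ] t 23.73
661 [16.31  0.14  9.32 -0.84 -3.57] 1.0195064812440453 [0.21 0.15 0.18 0.12 0.11]
[15.61  0.06 10.03 -0.93 -3.82]
```

Emit:
{"op": "apply_moves", "data": {
  "increments": [0, 0, 40, 0, 0, 0, 65, 0, 0, 0, 78, 0, 0, 0, 82, 0, 0, 0, 82, 0, -1, 0, 82, 0, -2, 0, 82, 0, -3, 0, 82, 0, -3.5, 0, 82, 0, -3.5, 0, 82, 0]
}}

```text
t: 25.08
eef_pos: [0.3896, -0.009, 0.136]
tool_rot: [3.129, -0.28, 0.003]
contact_force: [1.9, 0.2, 0.0]
gripper_width: 0.0217
finger_force: 15.0
```

Emit:
{"op": "apply_moves", "data": {
  "increments": [2, 0, -20, 0, 2, 0, -50, 0, 2, 0, -80, 0, 2, 0, -84, 0, 2, 0, -84, 0, 2, 0, -84, 0, 2, 0, -84, 0]
}}

```text
t: 25.95
eef_pos: [0.3901, -0.0091, 0.2182]
tool_rot: [-3.129, 0.279, 0.004]
contact_force: [-0.0, -0.7, -2.0]
gripper_width: 0.0218
finger_force: 15.0
```

```bash
python3 - <<'E'
from h import *
s=sense(); Q,p=probe_pts(s); Q=np.vstack([Q,probe_pts(s)[0]]); go(s=s)
x,e,sd=fit(Q); print(len(Q),x.round(2),e,sd.round(2)); print(fit(Q[Q[:,2]>23])[0].round(2))
for lo in range(-42,110,8):
    q=Q[(Q[:,2]>=lo)&(Q[:,2]<lo+8)]
    if len(q): print(lo,len(q),np.percentile(q[:,0],[3,50,97]).round(1),"z",q[:,2].max().round(1))
c=proj(p,s["eef_pos"]-[0,0,.02]).astype(int); cv2.imwrite("pics/pr3.png",cv2.resize(p["frame"][c[1]-45:c[1]+35,c[0]-55:c[0]+50],(788,600),interpolation=2))
E
```

```text
now [ 0.3901 -0.0091  0.2182] yaw -10.21 zdir [-0.003  0.    -1.   ] t 25.95
674 [17.05 -0.11 10.14 -0.73 -3.39] 1.0286239655379366 [0.23 0.14 0.19 0.11 0.12]
[16.46 -0.32 10.81 -0.96 -3.72]
-34 7 [12.8 14.1 14.6] z -26.4
-26 10 [13.5 14.1 16.7] z -19.0
-18 19 [13.  15.4 18.3] z -10.2
-10 28 [12.8 16.7 21.1] z -2.2
-2 34 [12.7 17.6 23.6] z 5.4
6 34 [13.7 19.4 25.4] z 13.8
14 46 [13.4 20.  27.1] z 21.6
22 61 [ 8.6 19.7 30.7] z 29.8
30 127 [10.5 30.5 39.5] z 38.0
38 142 [ 7.5 14.9 36.9] z 45.9
46 22 [ 8.2 23.5 33.7] z 54.0
54 33 [22.1 29.8 36.3] z 61.4
62 45 [24.1 31.3 38.8] z 69.9
70 26 [25.8 32.4 41.2] z 77.9
78 22 [31.  36.7 40.1] z 85.9
86 15 [33.5 37.4 41.3] z 93.9
94 3 [38.1 39.7 42.5] z 96.0
```

View pics/pr3.png

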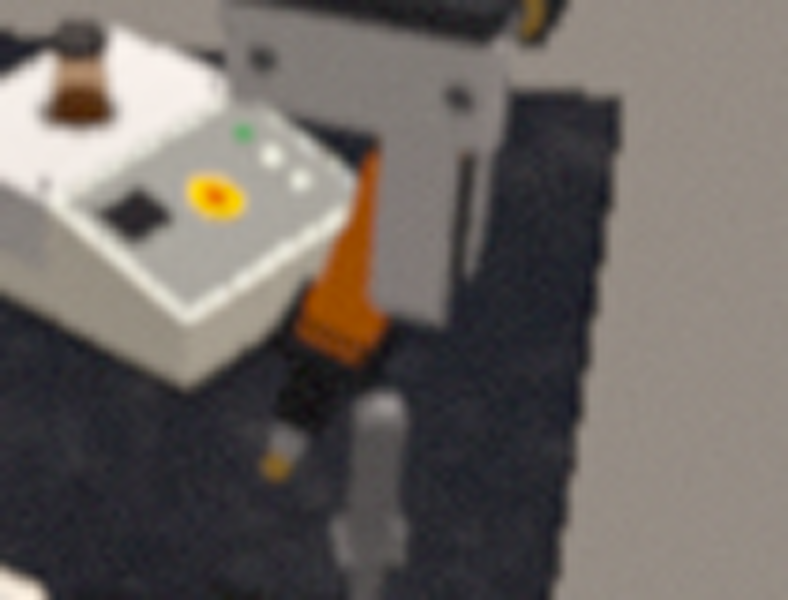

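The crop shows the tip at (277,465) with the lean close to the goal: the fit gives 16.7°, and the goal is 18°. I'll carry the probe to a hover point over the spot.

```bash
cat >> h.py <<'E'
YAW=-29.7; a=np.radians(YAW); U=np.array([np.cos(a),np.sin(a),0]); V=np.array([np.sin(a),-np.cos(a),0]); Z=np.array([0,0,1.])
N=np.cos(np.radians(18))*Z-np.sin(np.radians(18))*U
S=np.array([.4968,-.3063,.048])
def tcp_for(tip,off): # off: tip from TCP in tool axes, mm
    return tip-(U*off[0]+V*off[1]-Z*off[2])/1000
E
python3 - <<'E'
from h import *
off=(40,-.8,75)
for d in (.03,.012,0): t=tcp_for(S+N*d,off); go((*t,YAW))
t=tcp_for(S+N*.012,off); go((t[0],t[1],.218,YAW))
E
```

```text
now [ 0.3904 -0.0091  0.2187] yaw -10.21 zdir [-0.002  0.    -1.   ] t 26.05
(np.float64(0.453605715493395), np.float64(-0.28258340401757437), np.float64(0.1515316954888546), -29.7) -> [110.8 257.9  67. ] 0.34
now [ 0.3904 -0.0091  0.2187] yaw -10.21 zdir [-0.002  0.    -1.   ] t 26.05
(np.float64(0.45843730968999385), np.float64(-0.2853392966915823), np.float64(0.13441267819554184), -29.7) -> [116.  259.8  84.1] 0.34
now [ 0.3904 -0.0091  0.2187] yaw -10.21 zdir [-0.002  0.    -1.   ] t 26.05
(np.float64(0.46165837248772645), np.float64(-0.2871765584742543), np.float64(0.123), -29.7) -> [119.6 261.   95.5] 0.34
now [ 0.3904 -0.0091  0.2187] yaw -10.21 zdir [-0.002  0.    -1.   ] t 26.05
(np.float64(0.45843730968999385), np.float64(-0.2853392966915823), 0.218, -29.7) -> [115.9 259.8   0.5] 0.34
```

Emit:
{"op": "apply_moves", "data": {
  "increments": [10, 20, 0, 0, 24, 55, 0, 0.05, 39, 90, 0, 0.1, 54, 125, 0, 0.15, 69, 160, 0, 0.2, 84, 195, 0, 0.25, 99, 230, 0, 0.3, 109, 252, 0, 0.34, 111, 258, 15, 0.34, 111, 258, 35, 0.34, 111, 258, 55, 0.34, 111, 258, 65, 0.34, 111, 258, 67, 0.34, 111, 258, 67, 0.34, 111, 258, 67, 0.34]
}}

```text
t: 27.92
eef_pos: [0.4548, -0.283, 0.1535]
tool_rot: [3.036, -0.804, 0.003]
contact_force: [0.3, -0.6, -2.5]
gripper_width: 0.0219
finger_force: 15.0
```

```bash
python3 - <<'E'
from h import *
s=sense(); F=[]
P=[];
for n in ("side","top","side"):
    Q,p=probe_pts(s,n); P.append(Q); F.append(sense()["contact_force"])
    hsv=cv2.cvtColor(p["frame"],40)
    print(n,len(Q),"spot px",proj(p,S).round(1))
    if n=="top": tp=p
    else: sp=p
go((*tcp_for(S,(40,-.8,75)),YAW)); print(np.mean(F,0).round(2))
for Q in (P[0],np.vstack(P),P[1]):
    if len(Q)>40: x,e,sd=fit(Q); print(x.round(2),e.round(2),sd.round(2), "tip", (x[2:]+101*np.array([np.sin(np.radians(x[0])),-np.sin(np.radians(x[1])),np.cos(np.radians(x[0]))])-[0,0,19]).round(1))
o=[]
for p in (sp,tp):
    c=proj(p,S+[0,0,.04]).astype(int); o.append(cv2.resize(p["frame"][c[1]-40:c[1]+40,c[0]-40:c[0]+40],(400,400),interpolation=2))
cv2.imwrite("pics/hov.png",np.hstack(o))
E
```

```text
side 159 spot px [306.3 149.1]
top 0 spot px [390.6 204.4]
side 161 spot px [306.3 149.1]
now [ 0.4546 -0.283   0.1532] yaw -29.69 zdir [ 0.001 -0.001 -1.   ] t 28.07
(np.float64(0.46165837248772645), np.float64(-0.2871765584742543), np.float64(0.123), -29.7) -> [ 8.1  0.1 30.2] 0.0
[ 0.14  0.44 -0.86]
[17.05 -0.84 11.25 -0.84  1.16] 0.94 [0.5  0.37 0.45 0.35 0.26] tip [40.9  0.6 78.7]
[17.18 -0.83 10.95 -0.76  1.18] 0.93 [0.35 0.27 0.32 0.24 0.18] tip [40.8  0.7 78.7]
```

View pics/hov.png

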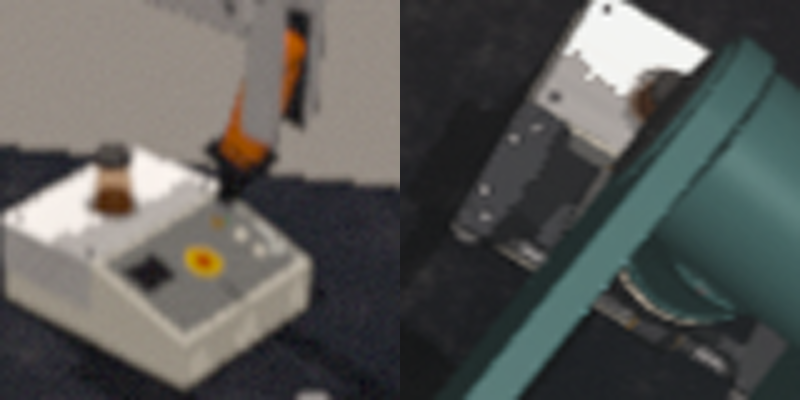

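The left half shows the tip at crop (217,222), hanging above the spot at (204,262). I'll check the tip's offset sideways and along the slope before touching.

```bash
python3 - <<'E'
from h import *
s=sense(); p=eyes.grab_frame("side"); W=cloud(p); f,Rm,t=cam(p); M=R.from_rotvec(s["tool_rot"]).as_matrix()
c=proj(p,S+[0,0,.04]).astype(int)
px=np.array([c[0]-40+217/5-.4,c[1]-40+222/5-.4]); print("tip px seen",px)
for off in ((40,-.8,75),(41,.6,78.7)):
    tp=s["eef_pos"]+M@np.array(off)/1000; q=proj(p,tp); print(off,"tip world",tp.round(4),"px",q.round(1), "rel spot (x up slope,y,z out) mm", ((tp-S)@np.c_[U*np.cos(np.radians(18))+Z*np.sin(np.radians(18)),-V,N]*1000).round(1))
h=cv2.cvtColor(p["frame"],40).astype(int)
for r in range(int(px[1])-5,int(px[1])+4): print(r,[tuple(h[r,k]) for k in range(int(px[0])-4,int(px[0])+5)],[float(W[r,k,2].round(3)) for k in range(int(px[0])-3,int(px[0])+4)])
E
```

```text
tip px seen [309. 141.]
(40, -0.8, 75) tip world [ 0.4898 -0.3022  0.0782] px [308.7 141.5] rel spot (x up slope,y,z out) mm [ 1.6  0.1 31.2]
(41, 0.6, 78.7) tip world [ 0.49   -0.3039  0.0745] px [308.7 142.2] rel spot (x up slope,y,z out) mm [ 1.5 -1.3 27.4]
136 [(np.int64(17), np.int64(22), np.int64(185)), (np.int64(19), np.int64(23), np.int64(176)), (np.int64(18), np.int64(27), np.int64(162)), (np.int64(18), np.int64(31), np.int64(142)), (np.int64(16), np.int64(38), np.int64(88)), (np.int64(50), np.int64(21), np.int64(37)), (np.int64(150), np.int64(20), np.int64(26)), (np.int64(173), np.int64(33), np.int64(31)), (np.int64(10), np.int64(16), np.int64(49))] [0.059, 0.059, 0.056, 0.103, 0.102, 0.105, 0.106]
137 [(np.int64(15), np.int64(26), np.int64(178)), (np.int64(17), np.int64(29), np.int64(166)), (np.int64(18), np.int64(29), np.int64(150)), (np.int64(18), np.int64(25), np.int64(124)), (np.int64(12), np.int64(14), np.int64(92)), (np.int64(30), np.int64(8), np.int64(65)), (np.int64(165), np.int64(19), np.int64(53)), (np.int64(42), np.int64(20), np.int64(64)), (np.int64(25), np.int
[... 2586 characters left out ...]
.int64(118)), (np.int64(17), np.int64(31), np.int64(116)), (np.int64(23), np.int64(20), np.int64(117)), (np.int64(18), np.int64(23), np.int64(131)), (np.int64(17), np.int64(29), np.int64(168))] [0.052, 0.055, 0.052, 0.051, 0.051, 0.051, 0.048]
144 [(np.int64(21), np.int64(22), np.int64(117)), (np.int64(20), np.int64(13), np.int64(116)), (np.int64(23), np.int64(18), np.int64(116)), (np.int64(17), np.int64(15), np.int64(117)), (np.int64(17), np.int64(20), np.int64(113)), (np.int64(15), np.int64(18), np.int64(116)), (np.int64(19), np.int64(18), np.int64(115)), (np.int64(25), np.int64(24), np.int64(128)), (np.int64(19), np.int64(33), np.int64(163))] [0.053, 0.05, 0.051, 0.051, 0.05, 0.05, 0.049]
```

Emit:
{"op": "apply_moves", "data": {
  "increments": [1, 0, 5, 0, 3, 0, 12, 0, 5, 0, 19, 0, 6, 0, 23, 0, 6, 0, 23, 0, 6, 0, 23, 0, 6, 0, 23, 0],
  "squeeze": 25
}}

```text
t: 29.0
eef_pos: [0.4597, -0.2859, 0.1299]
tool_rot: [3.036, -0.805, 0.001]
contact_force: [-0.4, 0.3, -0.5]
gripper_width: 0.0219
finger_force: 25.0
```

```bash
cat >> h.py <<'E'
def force(n=8):
    F=[]
    for _ in range(n): p=eyes.grab_frame("side"); s=sense(); F.append([*s["contact_force"],*s["torque"]])
    F=np.array(F); m=F.mean(0)
    print("t",round(float(s["t"]),2),"F",m[:3].round(2),"sd",F.std(0)[:3].round(2),"Fn",(m[:3]@N).round(2),"Fx,Fy tool",(m[:3]@U).round(2),(m[:3]@V).round(2),"tau",m[3:].round(3),"pos",s["eef_pos"].round(4))
    return p
E
python3 - <<'E'
from h import *
force(10)
E
```

```text
t 29.5 F [-0.02 -0.09 -1.38] sd [0.77 0.34 0.28] Fn -1.32 Fx,Fy tool 0.03 0.08 tau [ 0.076  0.037 -0.001] pos [ 0.4595 -0.2858  0.1295]
```

Emit:
{"op": "apply_moves", "data": {
  "increments": [0.6, 0, 2, 0, 1.2, 0, 4, 0, 2, 0, 6, 0, 2, 0, 6, 0, 2, 0, 6, 0]
}}

```text
t: 30.12
eef_pos: [0.4612, -0.2867, 0.1236]
tool_rot: [3.037, -0.805, -0.0]
contact_force: [-0.8, 0.3, 0.1]
gripper_width: 0.0218
finger_force: 25.0
```

```bash
python3 - <<'E'
from h import *
force(10)
E
```

```text
t 30.62 F [-0.85  0.27  0.25] sd [0.41 0.47 0.38] Fn 0.51 Fx,Fy tool -0.87 0.19 tau [0.201 0.24  0.008] pos [ 0.4612 -0.2867  0.1235]
```

Emit:
{"op": "apply_moves", "data": {
  "increments": [0.3, 0, 1, 0, 0.6, 0, 2, 0, 0.9, 0, 2.9, 0, 0.9, 0, 2.9, 0, 0.9, 0, 2.9, 0]
}}

```text
t: 31.25
eef_pos: [0.462, -0.2872, 0.1206]
tool_rot: [3.037, -0.805, -0.0]
contact_force: [-0.5, 0.7, 1.1]
gripper_width: 0.022
finger_force: 25.0
```

```bash
python3 - <<'E'
from h import *
p=force(14)
s=sense(); Q=np.vstack([probe_pts(s)[0] for _ in range(3)]); 
Qn=Q@np.array([-np.sin(np.radians(18)),0,-np.cos(np.radians(18))])
# drop panel points: height over panel from S
M=R.from_rotvec(s["tool_rot"]).as_matrix(); Wp=(Q-[0,0,19])/1000@M.T+s["eef_pos"]; h=(Wp-S)@N
Q=Q[h>.006]; x,e,sd=fit(Q); print(len(Q),x.round(2),e,sd.round(2))
hh=h[h>.006]; W2=Wp[h>.006]
for lo in range(6,60,6):
    q=(hh>lo/1e3)&(hh<(lo+6)/1e3)
    if q.sum(): w=(W2[q]-S)*1000; print(lo,q.sum(),"across slope x",np.percentile(w@(U*np.cos(.31416)+Z*np.sin(.31416)),[5,50,95]).round(1),"y",np.percentile(-w@V,[5,50,95]).round(1))
c=proj(p,S+[0,0,.04]).astype(int); cv2.imwrite("pics/press.png",cv2.resize(p["frame"][c[1]-30:c[1]+40,c[0]-45:c[0]+45],(770,600),interpolation=2))
E
```

```text
t 31.95 F [-1.8   1.22  1.36] sd [0.47 0.59 0.38] Fn 1.96 Fx,Fy tool -2.16 -0.17 tau [0.265 0.392 0.003] pos [ 0.4621 -0.2872  0.1206]
435 [17.49 -0.05  9.31 -0.61 -2.29] 1.096134337085412 [0.33 0.26 0.29 0.21 0.15]
6 14 across slope x [-6.  -3.9  0.5] y [0.9 4.1 5.4]
12 12 across slope x [-6.  -3.8  1.7] y [-0.9  5.   7.1]
18 19 across slope x [-9.1 -2.8  3.9] y [0.7 6.5 8.6]
24 26 across slope x [-9.3 -6.   1.3] y [0.9 6.7 9. ]
30 27 across slope x [-9.2 -3.   4.3] y [1.5 6.4 8.5]
36 8 across slope x [-5.4 -3.7  0.9] y [3.6 6.8 7.7]
42 2 across slope x [-14.2  -0.9  12.4] y [ 7.4 10.9 14.3]
48 78 across slope x [-16.9  -6.4  15.6] y [-9.3 13.2 17.5]
54 115 across slope x [-17.5  -9.7  14. ] y [-11.4  10.5  17.5]
```

View pics/press.png

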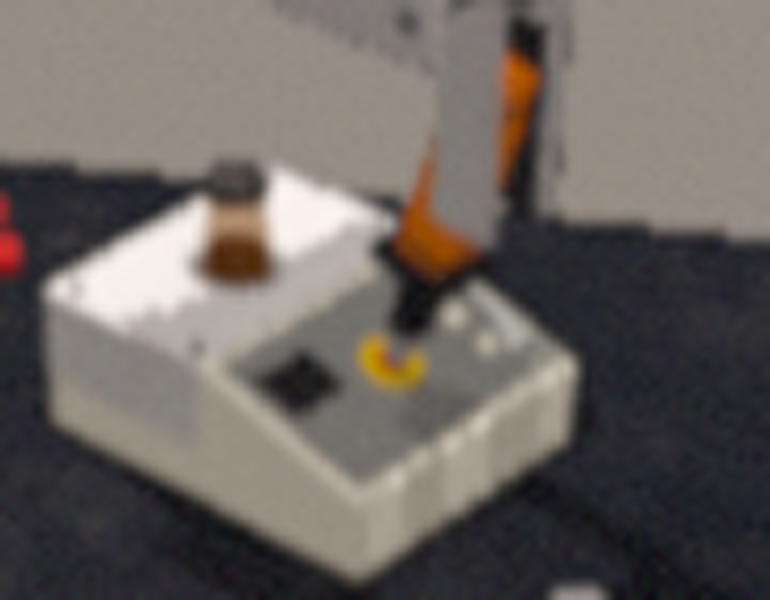

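The crop shows the tip on the spot's red centre at (393,362), with the probe leaning square to the panel. There is some sideways load up the slope, so I relieve it a little and check again.

Emit:
{"op": "apply_moves", "data": {
  "increments": [-0.3, 0, 0, 0, -0.6, 0, 0.1, 0, -0.6, 0, 0.1, 0, -0.6, 0, 0.1, 0]
}}

```text
t: 32.6
eef_pos: [0.4618, -0.2871, 0.1207]
tool_rot: [3.036, -0.805, 0.001]
contact_force: [-1.1, 0.6, 1.3]
gripper_width: 0.0218
finger_force: 25.0
```

```bash
python3 - <<'E'
from h import *
p=force(14); s=sense(); print(s["gripper_width"],s["finger_force"])
P=[]
for _ in range(3):
    Q,_p=probe_pts(s); M=R.from_rotvec(s["tool_rot"]).as_matrix(); P.append(Q[((Q-[0,0,19])/1000@M.T+s["eef_pos"]-S)@N>.006])
x,e,sd=fit(np.vstack(P)); print(x.round(2),sd.round(2))
E
```

```text
t 33.3 F [-0.67  0.37  1.73] sd [0.33 0.47 0.5 ] Fn 1.88 Fx,Fy tool -0.77 0.01 tau [0.111 0.039 0.007] pos [ 0.4617 -0.287   0.1206]
0.02190866645079849 25.000199675559998
[17.66  0.11  9.47 -0.37 -2.75] [0.34 0.26 0.32 0.23 0.16]
```

```bash
python3 -c "
from h import *
print(finish_job())"
```

```text
the job is handed in; nothing more can be done
None
```

The job is handed in at about 33 s: black vial in the well, white vial upright in the tray, and the probe still held on the spot, about 17.7° lean against the 18° panel, pressed at about 3.2 N with the tip roughly 5.5 mm in; I did not re-measure the timer and weight.

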